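# Release three finished reels in order of size

## Task

Three finished fishing reels stand in their holding fixtures; set each one to free spool by pressing the black release bar on its top all the way down, lightly, with the fingertips: first the small reel, then the middle one, last the large one. A bar stays down once pressed. Grasp and lift nothing, do not shift the reels, and leave everything else on the bench where it is.

Things in the scene. Friction and masses are not known exactly. Their poses are not given: they have to be found in the camera images.
- small_reel: The small fishing reel clamped in its own dark steel holding fixture: two bare aluminium side plates 38 mm across, 40 mm over their outer faces, axis level along its y, black crank with a knob on its -y side. Fixture base plate 80 (x) x 110 (y) x 12 mm; the whole weighs about 1 to 2 kg and stands loose on the bench. Origin: centre of the underside of the base plate, z up.
- small_bar_top (a point): Centre of the flat black rubber top of the release bar on top of the small reel (22 mm in x, 36 mm in y); it moves with the bar and its pad. Bar up, it lies 101.5 mm above the bench, directly above the origin of small_reel, 19.5 mm above the rims of the side plates, so flat fingertips wider than the bar still clear the plates when it is down.
- small_bar (a joint): Travel of the small reel's release bar straight down, m: 0 up, 0.008 fully down at its stop. It slides stiffly (about 3 N) and stays where it is left; no spring returns it. Its rubber top pad gives under the finger about 1 mm per 3.5 N, up to 5 mm, and springs back when let go, so the pad must be followed about 10 mm down to bring the bar to its stop.
- middle_reel: The middle fishing reel clamped in its own dark steel holding fixture: two bare aluminium side plates 52 mm across, 46 mm over their outer faces, axis level along its y, black crank with a knob on its -y side. Fixture base plate 80 (x) x 110 (y) x 12 mm; the whole weighs about 1 to 2 kg and stands loose on the bench. Origin: centre of the underside of the base plate, z up.
- middle_bar_top (a point): Centre of the flat black rubber top of the release bar on top of the middle reel (22 mm in x, 36 mm in y); it moves with the bar and its pad. Bar up, it lies 115.5 mm above the bench, directly above the origin of middle_reel, 19.5 mm above the rims of the side plates, so flat fingertips wider than the bar still clear the plates when it is down.
- middle_bar (a joint): Travel of the middle reel's release bar straight down, m: 0 up, 0.008 fully down at its stop. It slides stiffly (about 3 N) and stays where it is left; no spring returns it. Its rubber top pad gives under the finger about 1 mm per 3.5 N, up to 5 mm, and springs back when let go, so the pad must be followed about 10 mm down to bring the bar to its stop.
- large_reel: The large fishing reel clamped in its own dark steel holding fixture: two bare aluminium side plates 68 mm across, 54 mm over their outer faces, axis level along its y, black crank with a knob on its -y side. Fixture base plate 80 (x) x 110 (y) x 12 mm; the whole weighs about 1 to 2 kg and stands loose on the bench. Origin: centre of the underside of the base plate, z up.
- large_bar_top (a point): Centre of the flat black rubber top of the release bar on top of the large reel (22 mm in x, 36 mm in y); it moves with the bar and its pad. Bar up, it lies 131.5 mm above the bench, directly above the origin of large_reel, 19.5 mm above the rims of the side plates, so flat fingertips wider than the bar still clear the plates when it is down.
- large_bar (a joint): Travel of the large reel's release bar straight down, m: 0 up, 0.008 fully down at its stop. It slides stiffly (about 3 N) and stays where it is left; no spring returns it. Its rubber top pad gives under the finger about 1 mm per 3.5 N, up to 5 mm, and springs back when let go, so the pad must be followed about 10 mm down to bring the bar to its stop.
- spool: Spare spool standing on end, aluminium, 44 mm across, 28 mm high; origin under its centre. Leave alone.
- cover: Loose aluminium ring cover, 52 mm across, 10 mm high, lying flat; origin under its centre. Leave alone.
- oil: Small white oil bottle, 36 mm across, 75 mm high; origin under its centre. Leave alone.
- jar: Glass screw jar with a steel lid, 52 mm across, 50 mm high; origin under its centre. Leave alone.
- driver: Black electric screwdriver lying on the bench, 218 mm long, 34 mm thick, yellow collar near its bit; origin on the bench under its axis, 100 mm from the back end, bit towards its +x. Leave alone.
- brush: Small brush with a wooden handle lying on the bench, about 0.2 m long; origin under its middle, handle to its -x. Leave alone.
- empty_fixture: Fourth holding fixture, fixed to the bench, with no reel in it: base plate 80 x 110 mm, slotted block, 50 mm high in all; origin under its centre. Not part of the job.
Not all that is in view belongs to the job. What is shaped like the middle_reel but yellow is not meant. What is shaped like the large_reel but green is not meant.

How it is judged (in metres and radians):
On the way, in this order (a step that is already met when the one before it is completed fails the run):
1. a fingertip has pressed the small reel's bar down (at least 5 of its 8 mm) (value of joint small_bar above 0.005 m and contact force between the fingers and small_reel above 0.3 N), for 0.05 s.
2. a fingertip has pressed the middle reel's bar down (at least 5 of its 8 mm) (value of joint middle_bar above 0.005 m and contact force between the fingers and middle_reel above 0.3 N), for 0.05 s.
3. a fingertip has pressed the large reel's bar down (at least 5 of its 8 mm) (value of joint large_bar above 0.005 m and contact force between the fingers and large_reel above 0.3 N), for 0.05 s.
At the end, for the whole second after the job is handed in: All three release bars are down (at least 5 of 8 mm), the three reels stand upright and at rest within 20 mm of where they began, and the loose things on the bench are within 30 mm of where they began (value of joint each of small_bar, middle_bar, large_bar above 0.005 m and distance of each of small_reel, middle_reel, large_reel from where it was at the start of the episode below 0.02 m and angle between each of small_reel, middle_reel, large_reel's own z axis and vertical below 0.08 rad and linear speed of each of small_reel, middle_reel, large_reel below 0.02 m/s and distance of each of spool, cover, oil, jar, driver, brush from where it was at the start of the episode below 0.03 m); the robot touches nothing.
It fails at once if the middle reel's bar is pressed (over 2 mm) while the small reel's bar is not yet down (value of joint middle_bar above 0.002 m and value of joint small_bar below 0.004 m).
It fails at once if the large reel's bar is pressed (over 2 mm) while the middle reel's bar is not yet down (value of joint large_bar above 0.002 m and value of joint middle_bar below 0.004 m).
It fails at once if a reel is pressed hard (over 30 N) (contact force between the fingers and small_reel above 30 N or contact force between the fingers and middle_reel above 30 N or contact force between the fingers and large_reel above 30 N).
It fails at once if a reel is shifted over 20 mm, tipped or lifted over 8 mm (distance of any of small_reel, middle_reel, large_reel from where it was at the start of the episode above 0.02 m or angle between any of small_reel, middle_reel, large_reel's own z axis and vertical above 0.15 rad or height (world z) of any of small_reel, middle_reel, large_reel above 0.008 m).
It fails at once if another thing on the bench is moved over 30 mm or lifted (distance of any of spool, cover, oil, jar, driver, brush from where it was at the start of the episode above 0.03 m).
It also fails if it takes over 48 s, if anything falls off the work surface, if the arm or the gripper's body presses on something with over 40 N, if the wrist force passes 120 N, or if a joint passes its speed limit or range.

## Robot

A 6-joint arm with a two-finger parallel gripper is mounted at the origin on the work surface. World frame = base frame: x ahead of the robot, y to its left, z up, the work surface at z = 0. Lengths are in mm, angles in rad, forces in N, time in s.
With the tool pointing down it reaches from about 275 to 1000 mm from the base axis. Payload 8.4 kg.
Tool frame: the origin (TCP) lies at the very end of the fingers, on their centre line; the grasp point (between the pads) lies 19 mm behind it; y points along the fingers, x is the direction in which the jaws open and shut, and the axes are right-handed (so a half turn about y gives the same grasp; the last joint's range is limited). The gripper opens to 85 mm and grips with 20 to 120 N. Pads are 22 mm wide; open, the fingers measure 114 mm over their backs; the gripper's body (76 mm by 85 mm) begins 54 mm behind the grasp point. The pads swing forward as they close: fully open they stand 13 mm farther back than shut.
Start: joints at [-1.297, 0.353, 1.633, -0, 1.155, -0.002], TCP at [170.196, -601.383, 231.281] pointing down, gripper open.
Joint ranges: [-2.63, 2.63], [-0.92, 2.1], [0.06, 2.66], [-1.3, 4.44], [0, 2.69], [-3.02, 3.02]. Speed limits (rad/s): [2.22, 2.22, 2.79, 3.14, 3.14, 3.14].

## Interface

Orientations are given as [roll, pitch, yaw] about the fixed x, y, z axes, in that order (R = Rz(yaw) Ry(pitch) Rx(roll)).
In Python, from rig import r gives the robot as it stands.
- The arm moves only by the tool servo_tool, never from a script. Its argument "motion" is a list of rows, each a list of 7 numbers: the opening, from -1 (shut) to 1 (fully open), then the shift along the tool's x, y, z in m, then the turn, a rotation vector about the tool's x, y, z in units of 10 degrees (1.0 is 10 degrees). A call has 1 to 12 rows; each row is the pose to reach, as a shift and turn from the pose commanded when the call began, along the tool's axes at that moment; what a row does not reach only later rows make up. A row lasts 1/8 s, in which the tool goes at most 62.5 mm and 10.7 degrees, less where a joint would pass 70% of its speed; a pose out of reach is approached as far as the arm can. A call with a gripper value outside its range is refused whole. The fingers move at their own pace and stop on an object; "grip_force" is the grip in N (left out, the last holds). Time passes only in rows, so rows that repeat a pose let the fingers close. It gives the time, the measured TCP pose, the force and the opening at its end, in the units of the state.
- r.sense(): the state, without advancing time (a new reading comes with each control period).
- r.grab_frame(name): name is "scene" or "side" or "wrist"; returns the picture (384x512x3 uint8, red, green, blue); there is no depth.
- r.calibration(name): a dict with "fx", "fy", "cx", "cy" (pixels), "R" (3x3) and "t" (3): a world point X has camera coordinates R X + t; the wrist camera has in their place "mount" (4x4, takes a point from camera to tool coordinates, whose origin is the TCP and whose axes are the tool frame's). Camera axes: x right, y down, z forward; pixel columns grow to the right and rows downward; lengths in mm; the calibration is good to about 2 mm. A picture is of the moment at which its call begins: read the wrist's pose just before it. calibration takes no time and is no camera call.
- r.sign_off(): hands the job in, once; it reports no verdict.
The state is a dict: "clock": time; "qpos": joint angles; "qvel": joint speeds; "joint_efforts": joint torques, N m; "eef_pos": TCP position; "tcp_rot": TCP orientation; "contact_force": force on the tool from outside, world axes, zero at the start; "wrist_torque": the same for the moment, N m; "opening": opening from 0.0 (shut) to 1.0 (fully open).
Only numpy, scipy, OpenCV 4.12 (cv2) and the standard library are available. Lean on these libraries where they do the work, as an engineer would, in place of code of your own. Each camera call takes 0.05 s, during which the arm holds its last target. There are 200 camera calls.

## Working session

There is one attempt and no reset: what is moved stays moved. The work goes in short steps, Python scripts to look and compute and a tool call to move; the robot and the scene stay as the last step left them, time stands still between calls to the robot, and variables do not carry over. Pictures are saved under pics/ and viewed, on a budget of 10 in all, crops included, one or two more only if the job needs it, and the job is handed in when it is done.

Besides the shell and the picture viewer there is one more tool, called after "Call:" as name(argument=value, ...) on one line, values as JSON. servo_tool: Moves the arm, as the interface text tells. Its arguments: {"type":"object","properties":{"motion":{"type":"array","items":{"type":"array","items":{"type":"number"}}},"grip_force":{"type":"number"}},"required":["motion"]}

```bash
mkdir -p pics; python3 - <<'E'
from rig import r
import cv2, numpy as np
ims=[]
for n in("scene","side"):
    im=r.grab_frame(n)[:,:,::-1]; cv2.imwrite(f"pics/{n}0.png",im)
    c=r.calibration(n); print(n,c)
    cv2.imwrite(f"pics/{n}0v.png",cv2.resize(im,(800,600),interpolation=cv2.INTER_CUBIC))
c=r.calibration("wrist");print(c);s=r.sense();print(s)
E
```

```text
scene {'fx': 394.1302509145081, 'fy': 394.1302509145081, 'cx': 248.08969164260677, 'cy': 192.3042638837433, 'R': array([[ 0.41450752,  0.90996918,  0.01181523],
       [ 0.76297114, -0.34041189, -0.54954052],
       [-0.49604289,  0.23680336, -0.83538352]]), 't': array([-224.73673465, -380.07164018, 1446.5989645 ])}
side {'fx': 459.51666001080304, 'fy': 459.51666001080304, 'cx': 255.82967947018255, 'cy': 193.46622296813305, 'R': array([[-0.70739412, -0.70680755, -0.00408094],
       [-0.5036932 ,  0.50814492, -0.69862858],
       [ 0.49586967, -0.49215021, -0.71547288]]), 't': array([371.03895494, 358.86724795, 967.62390413])}
{'fx': 285.98489468344917, 'fy': 285.98489468344917, 'cx': 254.32355751006014, 'cy': 187.2230600062873, 'mount': array([[ 9.99999268e-01,  1.00286101e-03,  6.76793240e-04,
         2.44989403e-01],
       [-3.73413683e-04, -2.76252145e-01,  9.61085123e-01,
        -1.42336817e+02],
       [ 1.15080038e-03, -9.61084672e-01, -2.76251569e-01,
         6.88924892e+01],
       [ 0.00000000e+00,  0.00000000e+00,  0.00000000e+00,
         1.00000000e+00]])}
{'clock': 0.1, 'qpos': array([-1.29739032e+00,  3.53604516e-01,  1.63406664e+00, -1.94350790e-05,
        1.15519750e+00, -2.43842664e-03]), 'qvel': array([ 0.00053847, -0.00091181, -0.00286823, -0.00047195, -0.00041838,
        0.00104254]), 'joint_efforts': array([ 2.17550401e-04, -6.06357336e+01, -3.42820573e+01, -4.31999047e-05,
        3.91292080e-03,  3.14839235e-05]), 'eef_pos': array([ 170.07900829, -600.96414541,  230.61780508]), 'tcp_rot': array([-1.57081099e+00,  1.27604604e-03, -1.29494405e+00]), 'contact_force': array([-0.39099038, -0.42517905,  0.80225642]), 'wrist_torque': array([-0.02094446, -0.01527014,  0.00069383]), 'opening': 1.0018814165076368}
```

View pics/scene0v.png

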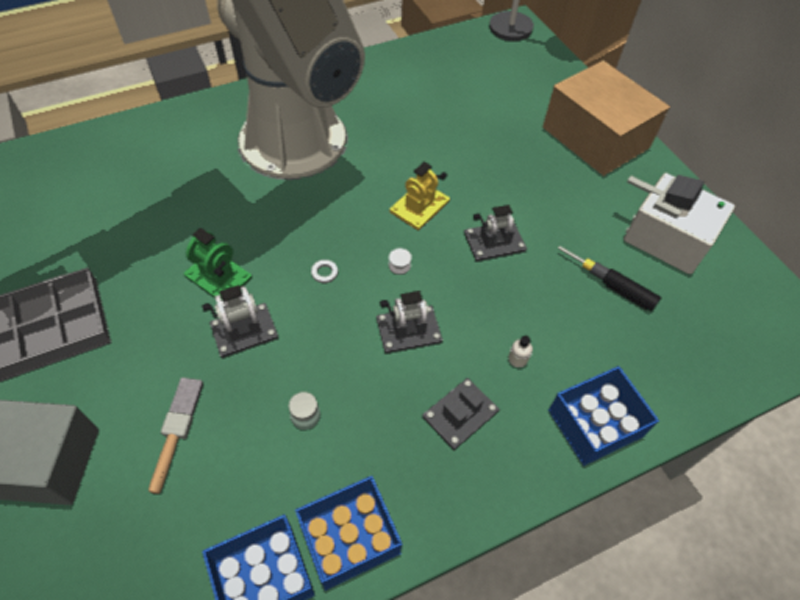

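View pics/side0v.png

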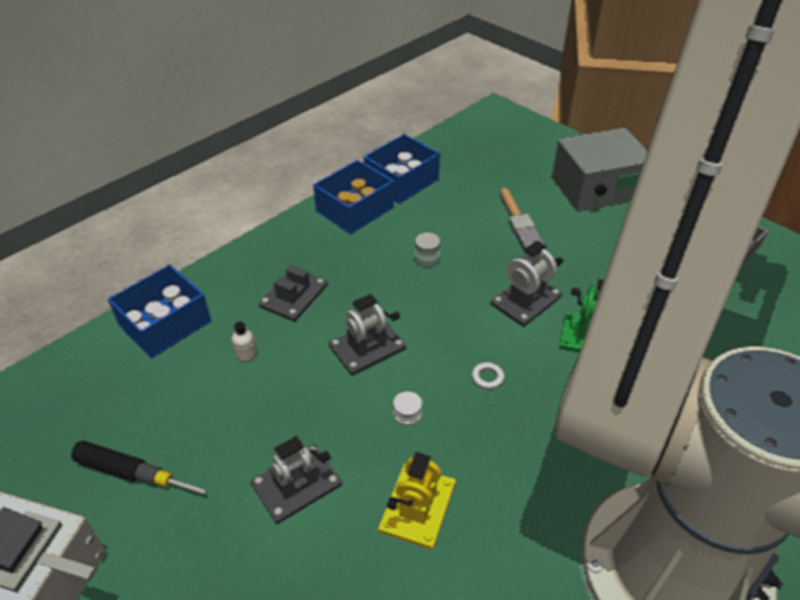

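Candidates, in view pixels: in the scene image, bare-aluminium reels at (497,215), (410,300) and (234,297), plus a yellow lookalike at (422,190) and a green one at (210,255). In the side image, the same three reels are at (290,447), (366,303) and (535,247). The yellow and green ones are excluded by colour. By size, the bare ones look like small, middle and large in that order. I'll confirm this with triangulated heights and one enlarged crop.

```bash
cat > h.py <<'E'
import numpy as np, cv2
from rig import r
def ray(n,uv):
    c=r.calibration(n); R=np.array(c["R"]);t=np.array(c["t"])
    d=R.T@np.array([(uv[0]-c["cx"])/c["fx"],(uv[1]-c["cy"])/c["fy"],1]); return -R.T@t,d
def plane(n,uv,z):
    o,d=ray(n,uv); return o+d*(z-o[2])/d[2]
def tri(a,b):
    (o,d),(p,e)=ray("scene",a),ray("side",b)
    k=np.linalg.lstsq(np.c_[d,-e],p-o,rcond=None)[0]; A=o+k[0]*d;B=p+k[1]*e
    return (A+B)/2,np.linalg.norm(A-B)
E
python3 - <<'E'
from h import *
Z=dict(small=101.5,middle=115.5,large=131.5)
P=dict(small=((500,212),(290,447)),middle=((411,298),(366,303)),large=((233,294),(535,247)))
rows=[]
for k,(a,b) in P.items():
    cs=[];tiles=[]
    for n,q in(("scene",a),("side",b)):
        im=cv2.imread(f"pics/{n}0.png"); u,v=(np.array(q)/1.5625).round().astype(int)
        w=im[v-12:v+13,u-14:u+15].max(2)<42
        nl,l,st,ce=cv2.connectedComponentsWithStats(w.astype(np.uint8))
        # component nearest the guess
        ok=[i for i in range(1,nl) if st[i,4]>15]
        i=min(ok,key=lambda i:np.hypot(*(ce[i]-[14,12])))
        c=ce[i]+[u-14,v-12]; cs.append(c); print(k,n,c,st[i])
        t=cv2.resize(im[v-25:v+40,u-33:u+34],(268*1,260),interpolation=cv2.INTER_CUBIC)
        cv2.circle(t,tuple(((c-[u-33,v-25]+.5)*4).astype(int)),3,(0,0,255),-1)
        tiles.append(t)
    rows.append(np.vstack(tiles))
    print(k,tri(*cs),plane("scene",cs[0],Z[k]),plane("side",cs[1],Z[k]))
cv2.imwrite("pics/crop1.png",cv2.resize(np.hstack(rows),(800,518)))
E
```

```text
Traceback (most recent call last):
ValueError: min() iterable argument is empty
```

```bash
cat > m.py <<'E'
from h import *
Z=dict(small=101.5,middle=115.5,large=131.5)
P=dict(small=((500,212),(290,447)),middle=((411,298),(366,303)),large=((233,294),(535,247)))
rows=[]
for k,(a,b) in P.items():
    cs=[];tiles=[]
    for n,q in(("scene",a),("side",b)):
        im=cv2.imread(f"pics/{n}0.png"); u,v=(np.array(q)/1.5625).round().astype(int)
        g=im[v-12:v+13,u-14:u+15].max(2); T=int(np.median(g[10:15,12:17]))+14
        w=g<T
        nl,l,st,ce=cv2.connectedComponentsWithStats(w.astype(np.uint8),connectivity=4)
        ok=[i for i in range(1,nl) if st[i,4]>15]
        i=min(ok,key=lambda i:np.hypot(*(ce[i]-[14,12])))
        c=ce[i]+[u-14,v-12]; cs.append(c); print(k,n,T,c,st[i])
        t=cv2.resize(im[v-25:v+40,u-33:u+34],(268*1,260),interpolation=cv2.INTER_CUBIC)
        cn,_=cv2.findContours(cv2.resize((l==i).astype(np.uint8),None,fx=4,fy=4,interpolation=0),0,1)
        cv2.drawContours(t,cn,-1,(0,255,255),1,offset=(19*4,13*4))
        cv2.circle(t,tuple(((c-[u-33,v-25]+.5)*4).astype(int)),2,(0,0,255),-1)
        tiles.append(t)
    rows.append(np.vstack(tiles))
    print(k,tri(*cs),plane("scene",cs[0],Z[k]),plane("side",cs[1],Z[k]))
cv2.imwrite("pics/crop1.png",cv2.resize(np.hstack(rows),(800,518)))
E
python3 m.py
```

```text
small scene 59 [320.77586207 134.75862069] [10  8 11  7 58]
small side 53 [184.6        286.57777778] [  4   6  18  14 135]
small (array([461.95681574, 279.15859249,  96.44058042]), np.float64(0.11040354006729153)) [465.49565104 276.05857789 101.5       ] [459.01715695 280.85381279 101.5       ]
middle scene 59 [262.80263158 190.36842105] [ 8  8 13  8 76]
middle side 53 [233.07228916 193.51807229] [ 6  7 15 10 83]
middle (array([581.97242763,  23.96752652, 111.24554261]), np.float64(0.7136277712311998)) [584.67425803  22.85294901 115.5       ] [578.62633726  26.38080286 115.5       ]
large scene 59 [147.62650602 187.30120482] [ 6  7 13  9 83]
large side 53 [341.75714286 159.11428571] [ 8  9 13  9 70]
large (array([ 457.18025675, -258.13175847,  127.66309326]), np.float64(0.9499282294560354)) [ 460.40272862 -257.82802178  131.5       ] [ 454.71375143 -254.84125352  131.5       ]
```

View pics/crop1.png

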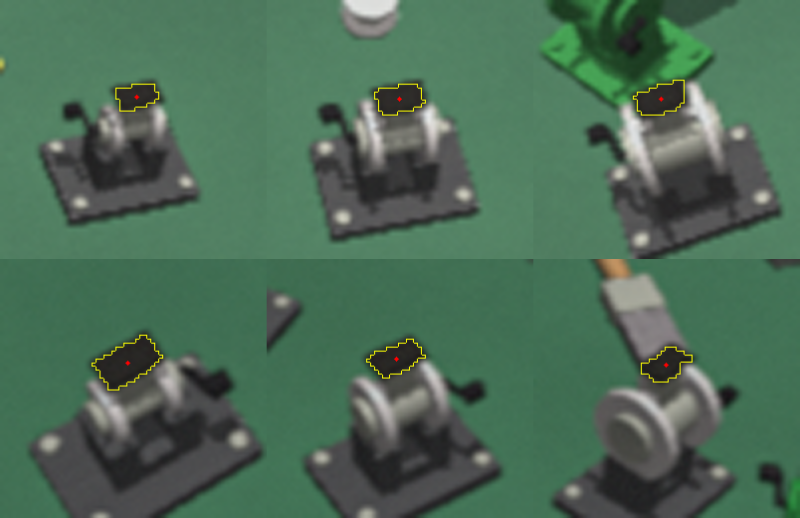

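The crops confirm the order. The side plates grow from left to right, and the triangulated bar heights of 96, 111 and 128 mm match 101.5, 115.5 and 131.5 less about half the visible bar side. The bars are at roughly small (462,279), middle (582,24) and large (457,-257). I'll shut the gripper and travel high to the small reel.

Call:
servo_tool(motion=[[-1,-0.766,0,0.521,0,0,0],[-1,-0.766,0,0.521,0,0,0],[-1,-0.766,0,0.521,0,0,0],[-1,-0.766,0,0.521,0,0,0],[-1,-0.766,0,0.521,0,0,0],[-1,-0.766,0,0.521,0,0,0],[-1,-0.766,0,0.521,0,0,0],[-1,-0.766,0,0.521,0,0,0],[-1,-0.766,0,0.521,0,0,0],[-1,-0.766,0,0.521,0,0,0],[-1,-0.766,0,0.521,0,0,0],[-1,-0.766,0,0.521,0,0,0]])

```text
clock: 1.6
eef_pos: [407.3, 112.4, 231.4]
tcp_rot: [-1.57, -0.0, -1.294]
contact_force: [1.9, 0.2, -0.2]
opening: -0.003
```

Call:
servo_tool(motion=[[-1,-0.145,0.02,0.098,0,0,0],[-1,-0.145,0.04,0.098,0,0,0],[-1,-0.145,0.04,0.098,0,0,0],[-1,-0.145,0.04,0.098,0,0,0],[-1,-0.145,0.04,0.098,0,0,0],[-1,-0.145,0.04,0.098,0,0,0]])

```text
clock: 2.35
eef_pos: [461.8, 275.4, 191.6]
tcp_rot: [-1.571, -0.0, -1.296]
contact_force: [0.1, 0.1, -0.0]
opening: 0.0
```

```bash
cat >> h.py <<'E'
from scipy.spatial.transform import Rotation as Ro
def wlook(name,z,guess=None):
    s=r.sense(); im=r.grab_frame("wrist")[:,:,::-1].copy(); c=r.calibration("wrist")
    Rt=Ro.from_euler("xyz",s["tcp_rot"]).as_matrix(); M=np.array(c["mount"]); p=np.array(s["eef_pos"])
    def unproj(uv,z):
        d=Rt@M[:3,:3]@np.array([(uv[0]-c["cx"])/c["fx"],(uv[1]-c["cy"])/c["fy"],1]); o=Rt@M[:3,3]+p
        return o+d*(z-o[2])/d[2]
    def proj(X):
        q=M[:3,:3].T@(Rt.T@(np.array(X)-p)-M[:3,3]); return [c["fx"]*q[0]/q[2]+c["cx"],c["fy"]*q[1]/q[2]+c["cy"]]
    cv2.imwrite(f"pics/{name}_raw.png",im)
    v=im.copy()
    if guess is not None:
        u=proj([*guess,z]); print("guess px",u); cv2.drawMarker(v,tuple(np.int32(u)),(0,0,255),0,10,1)
    u=proj(p); print("tip px",u); cv2.drawMarker(v,tuple(np.int32(u)),(255,0,255),0,10,1)
    cv2.imwrite(f"pics/{name}.png",cv2.resize(v,(800,600),interpolation=cv2.INTER_CUBIC))
    print(p.round(1),s["tcp_rot"].round(4),s["contact_force"].round(2))
    return im,unproj,proj,s
E
python3 -c "
from h import *
wlook('w1',101.5,(462,279))"
```

```text
guess px [np.float64(249.75749267322644), np.float64(188.20564115477836)]
tip px [np.float64(253.6290334578931), np.float64(236.5742104158134)]
[461.8 275.4 191.6] [-1.5708e+00 -1.0000e-04 -1.2960e+00] [ 0.13  0.09 -0.05]
```

View pics/w1.png

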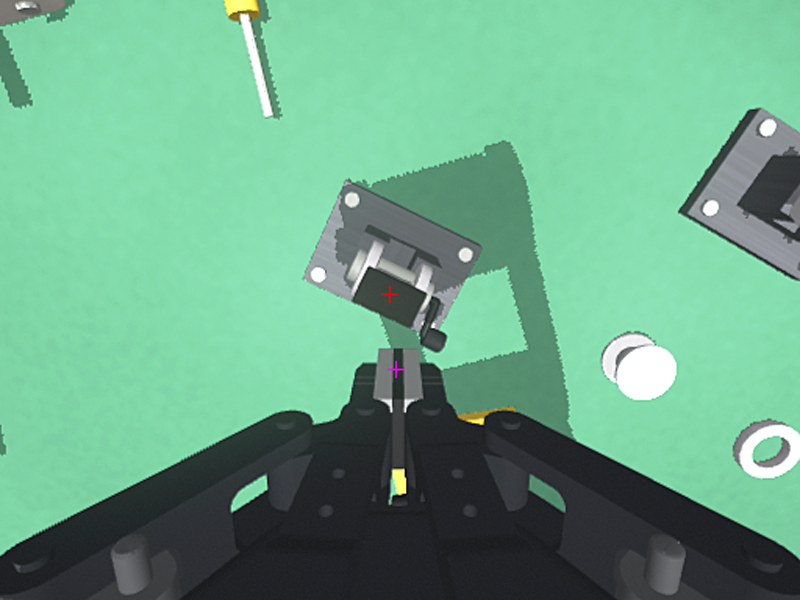

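The picture shows the small bar's black top centred at view pixel (391,296), with my estimate at (390,294). It's an unobstructed bare-aluminium reel. I'll descend to just above it.

Call:
servo_tool(motion=[[-1,-0.0035,0.03,0.001,0,0,0],[-1,-0.0035,0.06,0.001,0,0,0],[-1,-0.0035,0.078,0.001,0,0,0],[-1,-0.0035,0.085,0.001,0,0,0],[-1,-0.0035,0.085,0.001,0,0,0],[-1,-0.0035,0.085,0.001,0,0,0]])

```text
clock: 3.15
eef_pos: [462.6, 280.2, 107.3]
tcp_rot: [-1.569, 0.0, -1.295]
contact_force: [0.3, 0.1, -0.2]
opening: -0.003
```

Call:
servo_tool(motion=[[-1,0,0.002,0,0,0,0],[-1,0,0.004,0,0,0,0],[-1,0,0.006,0,0,0,0],[-1,0,0.008,0,0,0,0],[-1,0,0.01,0,0,0,0],[-1,0,0.01,0,0,0,0],[-1,0,0.01,0,0,0,0]])

```text
clock: 4.03
eef_pos: [462.1, 280.1, 96.3]
tcp_rot: [-1.571, 0.0, -1.295]
contact_force: [0.3, 0.7, 2.5]
opening: -0.003
```

Call:
servo_tool(motion=[[-1,0,0.0015,0,0,0,0],[-1,0,0.003,0,0,0,0],[-1,0,0.0045,0,0,0,0],[-1,0,0.0055,0,0,0,0],[-1,0,0.0055,0,0,0,0],[-1,0,0.0055,0,0,0,0]])

```text
clock: 4.78
eef_pos: [462.1, 280.1, 91.2]
tcp_rot: [-1.571, 0.0, -1.295]
contact_force: [-0.3, -0.2, 7.4]
opening: 0.003
```

7.4 N is well above the 3 N sliding force, so the small bar is at its stop. I'll rise and go to the middle reel.

Call:
servo_tool(motion=[[-1,0,-0.057,0,0,0,0],[-1,0,-0.114,0,0,0,0],[-1,0,-0.114,0,0,0,0],[-1,0.279,-0.114,0.046,0,0,0],[-1,0.279,-0.114,0.046,0,0,0],[-1,0.279,-0.114,0.046,0,0,0],[-1,0.279,-0.114,0.046,0,0,0],[-1,0.279,-0.114,0.046,0,0,0],[-1,0.279,-0.114,0.046,0,0,0],[-1,0.279,-0.114,0.046,0,0,0]])

```text
clock: 6.02
eef_pos: [581.3, 24.5, 203.6]
tcp_rot: [-1.573, 0.001, -1.295]
contact_force: [0.1, 0.4, 0.3]
opening: 0.001
```

```bash
python3 -c "
from h import *
wlook('w2',115.5,(582,24))"
```

```text
guess px [np.float64(254.67744987819046), np.float64(189.4034746496576)]
tip px [np.float64(253.63184021876393), np.float64(236.57585426606394)]
[581.3  24.5 203.6] [-1.5728e+00  8.0000e-04 -1.2953e+00] [0.1  0.41 0.28]
```

View pics/w2.png

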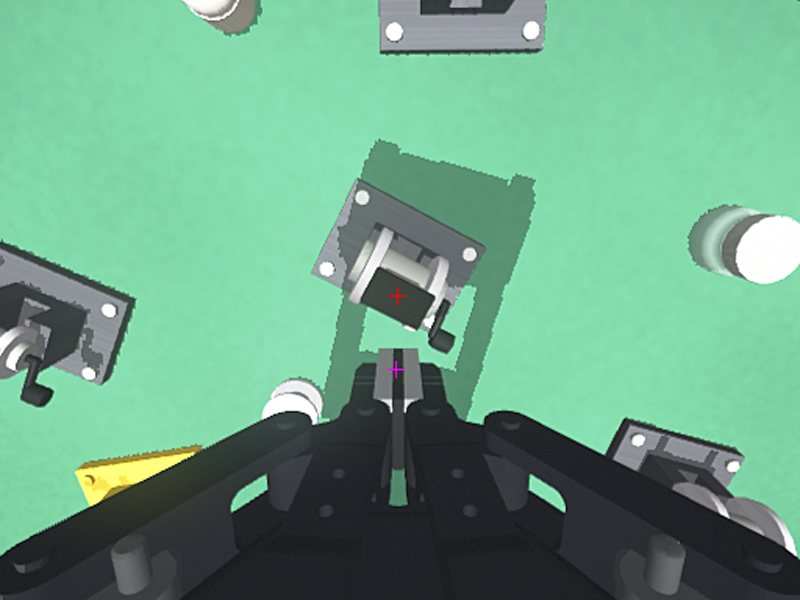

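The middle bar's top is centred at about (398,294) and the marker at (397,296), so they match. I'll press it the same way.

Call:
servo_tool(motion=[[-1,0,0.03,0.001,0,0,0],[-1,0,0.06,0.001,0,0,0],[-1,0,0.076,0.001,0,0,0],[-1,0,0.082,0.001,0,0,0],[-1,0,0.082,0.001,0,0,0],[-1,0,0.082,0.001,0,0,0]])

```text
clock: 6.82
eef_pos: [583.9, 24.5, 123.7]
tcp_rot: [-1.569, -0.0, -1.295]
contact_force: [0.2, 0.7, -0.5]
opening: 0.001
```

Call:
servo_tool(motion=[[-1,0,0.002,0,0,0,0],[-1,0,0.004,0,0,0,0],[-1,0,0.006,0,0,0,0],[-1,0,0.008,0,0,0,0],[-1,0,0.01,0,0,0,0],[-1,0,0.01,0,0,0,0],[-1,0,0.01,0,0,0,0]])

```text
clock: 7.7
eef_pos: [583.2, 24.4, 112.8]
tcp_rot: [-1.571, -0.0, -1.295]
contact_force: [-0.6, -0.3, 1.9]
opening: 0.002
```

Target z is about 105, so 7.5 mm more.

Call:
servo_tool(motion=[[-1,0,0.0015,0,0,0,0],[-1,0,0.003,0,0,0,0],[-1,0,0.0045,0,0,0,0],[-1,0,0.006,0,0,0,0],[-1,0,0.0075,0,0,0,0],[-1,0,0.0075,0,0,0,0],[-1,0,0.0075,0,0,0,0]])

```text
clock: 8.57
eef_pos: [583.2, 24.4, 105.6]
tcp_rot: [-1.571, -0.0, -1.295]
contact_force: [-1.7, -0.5, 6.4]
opening: 0.002
```

6.4 N at full depth, so the middle bar is at its stop. On to the large reel.

Call:
servo_tool(motion=[[-1,0,-0.058,0,0,0,0],[-1,0,-0.116,0,0,0,0],[-1,0,-0.116,0,0,0,0],[-1,0.236,-0.116,-0.198,0,0,0],[-1,0.236,-0.116,-0.198,0,0,0],[-1,0.236,-0.116,-0.198,0,0,0],[-1,0.236,-0.116,-0.198,0,0,0],[-1,0.236,-0.116,-0.198,0,0,0],[-1,0.236,-0.116,-0.198,0,0,0],[-1,0.236,-0.116,-0.198,0,0,0],[-1,0.236,-0.116,-0.198,0,0,0]])

```text
clock: 9.95
eef_pos: [457.3, -255.5, 220.9]
tcp_rot: [-1.571, 0.001, -1.294]
contact_force: [0.1, 0.5, 0.3]
opening: -0.004
```

```bash
python3 -c "
from h import *
wlook('w3',131.5,(457,-257))"
```

```text
guess px [np.float64(255.5594907061667), np.float64(190.64712731498045)]
tip px [np.float64(253.635091261852), np.float64(236.5733075772426)]
[ 457.3 -255.5  220.9] [-1.5710e+00  7.0000e-04 -1.2936e+00] [0.12 0.51 0.31]
```

View pics/w3.png

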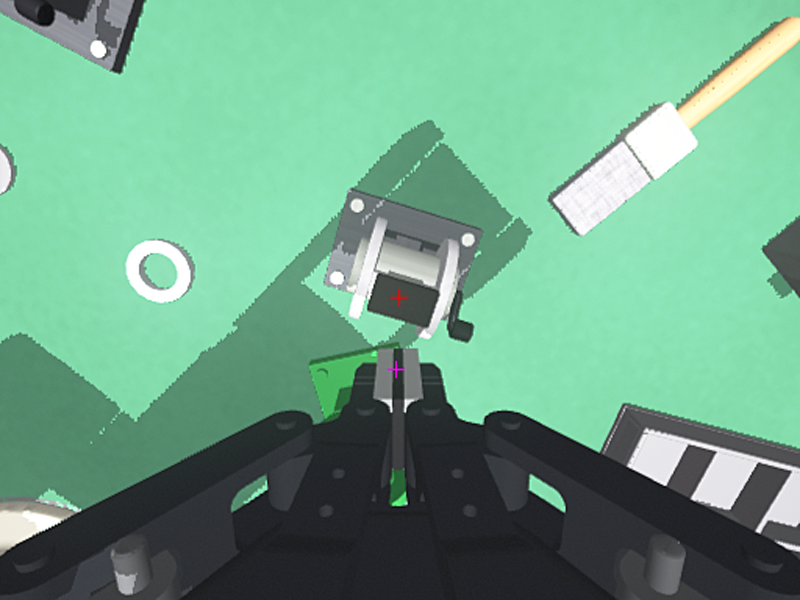

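The large bar's top is centred at about (404,299), roughly 2.5 mm along the tool's +x from the marker at (399,298). I'll correct for that and press. The green lookalike lies behind the fingers, below the gripper's body.

Call:
servo_tool(motion=[[-1,0.004,0.03,0,0,0,0],[-1,0.004,0.06,0,0,0,0],[-1,0.004,0.076,0,0,0,0],[-1,0.004,0.082,0,0,0,0],[-1,0.004,0.082,0,0,0,0],[-1,0.004,0.082,0,0,0,0]])

```text
clock: 10.75
eef_pos: [458.6, -260.7, 140.2]
tcp_rot: [-1.57, -0.001, -1.295]
contact_force: [-0.8, -0.1, 0.5]
opening: -0.002
```

Call:
servo_tool(motion=[[-1,0,0.002,0,0,0,0],[-1,0,0.004,0,0,0,0],[-1,0,0.006,0,0,0,0],[-1,0,0.008,0,0,0,0],[-1,0,0.01,0,0,0,0],[-1,0,0.01,0,0,0,0],[-1,0,0.01,0,0,0,0]])

```text
clock: 11.62
eef_pos: [458.0, -260.5, 129.3]
tcp_rot: [-1.571, -0.0, -1.295]
contact_force: [-1.1, -0.1, 1.7]
opening: -0.002
```

Target z is about 121, so 8 mm more.

Call:
servo_tool(motion=[[-1,0,0.0015,0,0,0,0],[-1,0,0.003,0,0,0,0],[-1,0,0.0045,0,0,0,0],[-1,0,0.006,0,0,0,0],[-1,0,0.0075,0,0,0,0],[-1,0,0.0082,0,0,0,0],[-1,0,0.0082,0,0,0,0],[-1,0,0.0082,0,0,0,0]])

```text
clock: 12.62
eef_pos: [458.1, -260.5, 121.4]
tcp_rot: [-1.571, -0.0, -1.295]
contact_force: [-2.2, 0.7, 7.3]
opening: 0.003
```

7.3 N, so the large bar is at its stop. I'll rise, move clear towards the start pose and check.

Call:
servo_tool(motion=[[-1,0,-0.06,0,0,0,0],[-1,0,-0.12,0,0,0,0],[-1,0,-0.12,0,0,0,0],[-1,0.25,-0.12,-0.37,0,0,0],[-1,0.25,-0.12,-0.37,0,0,0],[-1,0.25,-0.12,-0.37,0,0,0],[-1,0.25,-0.12,-0.37,0,0,0],[-1,0.25,-0.12,-0.37,0,0,0],[-1,0.25,-0.12,-0.37,0,0,0],[-1,0.25,-0.12,-0.37,0,0,0],[-1,0.25,-0.12,-0.37,0,0,0],[-1,0.25,-0.12,-0.37,0,0,0]])

```text
clock: 14.12
eef_pos: [169.8, -601.3, 239.8]
tcp_rot: [-1.57, 0.002, -1.296]
contact_force: [0.7, -0.1, -0.4]
opening: -0.002
```

```bash
python3 - <<'E'
from h import *
P=dict(small=((500,212),(290,447)),middle=((411,298),(366,303)),large=((233,294),(535,247)))
s=r.sense(); print(s["clock"],s["eef_pos"],s["contact_force"])
new={n:r.grab_frame(n)[:,:,::-1] for n in("scene","side")}
old={n:cv2.imread(f"pics/{n}0.png") for n in new}
cols=[]
for k,(a,b) in P.items():
    t=[]
    for n,q in(("scene",a),("side",b)):
        u,v=(np.array(q)/1.5625).round().astype(int)
        for im in(old[n],new[n]): t.append(cv2.resize(im[v-18:v+32,u-28:u+28],(133*1,148),interpolation=cv2.INTER_CUBIC))
    cols+= [np.vstack([np.hstack(t[:2]),np.hstack(t[2:])])]
img=np.hstack(cols); full=cv2.resize(new["scene"],(400,300)); full2=cv2.resize(new["side"],(400,300))
cv2.imwrite("pics/end.png",np.vstack([cv2.resize(img,(800,297)),np.hstack([full,full2])]))
E
```

```text
14.125 [ 169.76839207 -601.27057642  239.84592513] [ 0.70602444 -0.0885777  -0.35237573]
```

View pics/end.png

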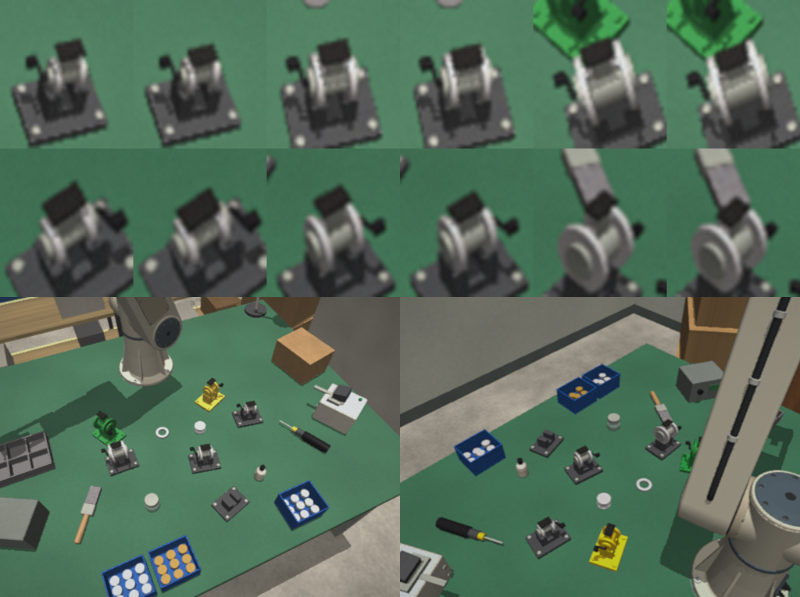

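In the before/after pairs, all three bars sit visibly lower between the plates. The reels and the loose things are where they were, and the arm is clear. Handing in.

```bash
python3 -c "
from rig import r
print(r.sign_off())"
```

```text
the job is handed in; nothing more can be done
None
```

I pressed all three release bars to their stops with the closed fingertips, in the order small, middle, large, and handed the job in at about 14 s of the 48 s allowed. The sign-off gives no verdict, so I can't confirm how it was judged.

- **Force and depth:** at full depth the readings were 7.4 N (small), 6.4 N (middle) and 7.3 N (large). All are well above the 3 N sliding force and far below the 30 N limit. Each pad was followed about 10 mm down (10.3, 9.9 and 10.1 mm), as the description asks.
- **Final pictures:** before-and-after views from both fixed cameras show each bar lower between its plates. By eye, the reels and loose items have not moved.
- **Arm:** it ended clear of everything, near the start pose, with the force reading back near zero.
- **Disagreements:** no check failed. The first triangulated bar heights came out about 4–5 mm low, because the dark areas I measured included the bars' sides. The close-up of the large bar showed about 2.5 mm of sideways offset, which I corrected before pressing.

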